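# Empty the bar cropper's catch tray

## Robot

A 7-joint arm with a two-finger parallel gripper is mounted at the origin on a cart in front of the work surface, level with it; the furniture and walls round the work are solid. World frame = base frame: x ahead of the robot, y to its left, z up, the work surface at z = 0. Lengths are in mm, angles in rad, forces in N, time in s.
With the tool pointing down it reaches from about 425 to 1025 mm from the base axis. Payload 3.6 kg.
Tool frame: the origin (TCP) lies at the very end of the fingers, on their centre line; the grasp point (between the pads) lies 19 mm behind it; z points along the fingers, y is the line along which they close (so a half turn about z gives the same grasp; the last joint's range is limited). The gripper opens to 85 mm and grips with 20 to 120 N. Pads are 22 mm wide; open, the fingers measure 114 mm over their backs; the gripper's body (76 mm by 85 mm) begins 54 mm behind the grasp point. The pads swing forward as they close: fully open they stand 13 mm farther back than shut.
Start: joints at [-1.296, 0.591, 0.048, 1.609, -0.033, 0.943, -0.034], TCP at [261.356, 676.257, 231.302] pointing down, gripper open.
Joint ranges: [-2.69, 2.69], [-0.47, 2.24], [-1.27, 1.36], [0.19, 2.51], [-1.53, 4.68], [0.08, 2.07], [-3.09, 3.09]. Speed limits (rad/s): [2.57, 2.57, 3.14, 3.14, 3.14, 3.14, 3.14].

## Interface

Orientations are given as a unit quaternion [x, y, z, w].
In Python, from cell import telemetry, grab_frame, bot, find_in gives the robot as it stands. The module is installed in compiled form; this text tells all that it offers.
- The arm moves only by the tool apply_moves, never from a script. Its argument "plan" is text: rows parted by semicolons, each of 5 numbers parted by spaces: the opening in per cent of the stroke, from 0 (shut) to 100 (fully open), then the shift along the tool's x, y, z in mm, then the turn about the tool's z in degrees. In form: hand x y z turn; .... A call has 1 to 10 rows; each row is the pose to reach, as a shift and turn from the pose commanded when the call began, along the tool's axes at that moment; what a row does not reach only later rows make up. A row lasts 1/10 s, in which the tool goes at most 50 mm and 8.59 degrees, less where a joint would pass 70% of its speed; a pose out of reach is approached as far as the arm can. A call with a gripper value outside its range is refused whole. The fingers move at their own pace and stop on an object; "grip_force" is the grip in N (left out, the last holds). Time passes only in rows, so rows that repeat a pose let the fingers close. It gives the time, the measured TCP pose, the force, the opening and the grip force at its end, in the units of the state.
- telemetry.sense(): the state, without advancing time (a new reading comes with each control period).
- grab_frame(name): name is "scene" or "top"; returns a dict with "image" (400x640x3 uint8, red, green, blue), "fovy" (degrees; the focal length in pixels is half the picture's height over the tangent of half this angle, whatever the lens; pixels are square), "cx", "cy" (the principal point, pixels), "camera_from_world" (4x4, takes a point from world to camera coordinates). Camera axes: x right, y down, z forward; pixel columns grow to the right and rows downward; lengths in mm; the calibration is good to about 2 mm. A picture is of the moment at which its call begins. There is no depth.
- bot.hand_in(): hands the job in; it is judged then, once.
Trained networks look in the newest picture that a camera, given by its name, has taken for a name from the list of things; names that differ only in an ending like _2 or _b are one class to them, and where a whole thing is asked for, a point or a joint stands for the part that bears it (a point fixed in the world has none). Each returns a list of dicts, best first, with "p" (0 to 1); they miss things now and then, are a little off and sometimes report something else, mostly with a low value. They report only what shows in the picture. A call takes as long as a camera call. They do not tell look-alikes from the thing itself.
- find_in(camera, query): "box" ([left, top, width, height] in pixels, round what is visible of it).
The state is a dict: "time": time; "joint_pos": joint angles; "joint_vel": joint speeds; "effort": joint torques, N m; "position": TCP position; "tool_rot": TCP orientation; "force": force on the tool from outside, world axes, zero at the start; "moment": the same for the moment, N m; "finger_gap": finger opening in mm; "grip_force": force on a finger pad.
Only numpy, scipy, OpenCV 4.12 (cv2) and the standard library are available. Lean on these libraries where they do the work, as an engineer would, in place of code of your own. Each camera call takes 0.05 s, during which the arm holds its last target. There are 200 camera calls.

## Task

The catch tray under the bar cropper is full: draw it out of the base by its handle, lift it up level so that all five bar ends stay in it, and tip them over its open lip into the grey sheet-metal scrap tray on the bench. Finish while still holding the catch tray steeply nose-down over the scrap tray, clear above it, so that everything has fallen out; do not put it down or let go. Leave the scrap tray, the yellow parts bin, the brush and the hex key where they are.

Things in the scene. Friction and masses are not known exactly. Their poses are not given: they have to be found in the camera images.
- cropper: grey hand-lever bar shear, fixed. Origin: middle of the base's front edge, on the bench; x into the machine, z up. Base x 0 to 0.162, 116 mm wide. The catch tray slides on its 6 mm base plate between guides 88 mm apart, 48 mm high, 2 mm play a side. A deck (underside at z 48 mm) covers the slot from x = 0.055 back; casting and lever stand behind x = 0.07, up to 0.44 m high.
- tray_grip (a point): middle of the catch tray's handle. Axes: x toward the tray's open lip, y across, z up from the pan. At the start x is the cropper's x; the point is 47 mm before the base's front edge, 40 mm above the bench. Black bar 74 mm long in x (rising 9 degrees to its free end), 16 mm wide in y, flat sides, 24 mm high. The laden tray (0.3 kg) balances 95 mm ahead in x: grip across y with 60 N or more.
- tray_lip (a point): middle of the pouring edge at the catch tray's open end, 0.172 along x and -0.023 along z of tray_grip (same axes). Steel pan 120 mm long, 84 wide, 36 high, 3 thick, walls on three sides; underside 11 mm below this edge; the last 30 mm of floor turn up 15 degrees. Drawn out 75 mm, it clears the deck and can be lifted. Contents slide out once it is 40 to 55 degrees nose-down.
- bar_end_0_center (a point): centre of a loose aluminium round bar end, 18 mm in diameter, 24 mm long, 20 g, lying in the catch tray at the start
- bar_end_1_center (a point): centre of a loose aluminium square bar end, 16x16x24 mm, 20 g, lying in the catch tray at the start
- bar_end_2_center (a point): centre of a loose aluminium square bar end, 16x16x24 mm, 20 g, lying in the catch tray at the start
- bar_end_3_center (a point): centre of a loose aluminium round bar end, 18 mm in diameter, 24 mm long, 20 g, lying in the catch tray at the start
- bar_end_4_center (a point): centre of a loose aluminium round bar end, 18 mm in diameter, 24 mm long, 20 g, lying in the catch tray at the start
- scrap_tray: dark grey bent-sheet swarf tray used for scrap, empty, standing loose on the bench to the left or right of the cropper's front. Outside 89 mm in its x, 159 mm in its y, 45 mm high, walls about 4 mm; opening 74 x 144 mm. Origin: centre of its underside. 0.35 kg.
- parts_bin: yellow plastic bin with good fasteners, 73x79x50 mm, on the other side of the cropper's front from the scrap tray; a bystander. Origin: centre of its underside.
- brush: red scrub brush, 38x85x32 mm; a bystander. Origin: centre of its underside.
- key: long steel hex key lying flat, 48x214x8 mm; a bystander. Origin: centre of its underside.
There are look-alikes about, which are no part of the job. Leave any green look-alike of the scrap_tray alone.

How it is judged:
By the outcome, as a careful person would: the job done as asked, in the order asked, and still so for the second after the job is handed in, while the arm keeps its last pose, push and grip.
It also fails if it takes over 48 s, if anything falls off the work surface, if the arm or the gripper's body presses on something with over 40 N, if the wrist force passes 120 N, or if a joint passes its speed limit or range.

## Working session

There is one attempt and no reset: what is moved stays moved. The work goes in short steps, Python scripts to look and compute and a tool call to move; the robot and the scene stay as the last step left them, time stands still between calls to the robot, and variables do not carry over. Pictures are saved under pics/ and viewed, at most 10 in all, crops included, and the job is handed in when it is done.

Besides the shell and the picture viewer there is one more tool, called after ">>>" by a JSON object that holds its "method" and its "body". apply_moves: Moves the arm, as the interface text tells. Its arguments: {"type":"object","properties":{"plan":{"type":"string"},"grip_force":{"type":"number"}},"required":["plan"]}

```bash
mkdir -p pics; python3 - <<'E'
from cell import telemetry, grab_frame, find_in
import cv2,numpy as np
s=telemetry.sense();print(s)
for c in("scene","top"):
    f=grab_frame(c);cv2.imwrite(f"pics/{c}0.png",f["image"][:,:,::-1]);print(c,f["fovy"],f["cx"],f["cy"],f["camera_from_world"].round(4).tolist())
    for q in("cropper","tray_grip","tray_lip","scrap_tray","parts_bin","brush","key","bar_end_0_center"):
        print(q,[(np.round(d["box"],1).tolist(),round(d["p"],2)) for d in find_in(c,q)[:5]])
E
```

```text
{'time': 0.0, 'joint_pos': array([-1.29548219,  0.59213286,  0.04834724,  1.60985093, -0.03329324,
        0.9427157 , -0.03369378]), 'joint_vel': array([-0.00062814,  0.00025577, -0.00157882,  0.00021194,  0.00036157,
        0.00074516, -0.00084253]), 'effort': array([-3.50544015e-04, -5.48696601e+01,  1.54619526e+00, -1.98118562e+01,
        9.31884802e-03,  9.06056928e-03,  3.91535337e-07]), 'position': array([261.08865766, 675.44847148, 230.12157925]), 'tool_rot': array([ 1.83338687e-01,  9.83049135e-01, -1.14322813e-03, -1.30977435e-04]), 'force': array([0.0413828 , 0.08202703, 0.06558775]), 'moment': array([-0.02064405, -0.0002447 ,  0.06813091]), 'grip_force': 0.0, 'finger_gap': 85.6347047292993}
scene 47.71281630776539 330.57213705439005 200.7974897311918 [[-0.4243, -0.9054, 0.0142, 179.4924], [-0.5075, 0.2247, -0.8318, 365.7242], [0.75, -0.3601, -0.5549, 1051.9387], [0.0, 0.0, 0.0, 1.0]]
cropper [([274.4, 131.9, 48.7, 83.2], 0.81)]
tray_grip [([284.8, 190.9, 31.2, 29.5], 0.8)]
tray_lip [([290.1, 190.6, 28.9, 28.5], 0.73)]
scrap_tray [([439.5, 191.9, 55.1, 31.7], 0.59), ([413.8, 192.4, 13.9, 15.6], 0.46)]
parts_bin [([208.9, 241.4, 35.8, 33.4], 0.69)]
brush []
key [([173.6, 221.9, 73.4, 25.4], 0.7)]
bar_end_0_center []
top 50.70268267583914 323.13966138403515 197.10625657947799 [[0.0032, -1.0, 0.0043, -80.4982], [-0.9825, -0.004, -0.1864, 594.4187], [0.1865, -0.0037, -0.9825, 1162.7333], [0.0, 0.0, 0.0, 1.0]]
cropper [([276.9, 57.2, 52.5, 129.8], 0.6)]
tray_grip [([284.6, 163.8, 28.9, 47.2], 0.77), ([286.4, 174.2, 7.9, 5.3], 0.4)]
tray_lip [([283.1, 163.5, 30.1, 47.1], 0.84)]
scrap_tray [([377.6, 213.4, 56.4, 32.7], 0.7), ([442.3, 245.3, 62.6, 34.1], 0.61)]
parts_bin [([177.6, 218.8, 36.4, 32.7], 0.88)]
brush [([350.7, 246.4, 13.3, 31.1], 0.77)]
key [([158.1, 178.8, 69.4, 16.3], 0.77)]
bar_end_0_center []
```

```bash
python3 - <<'E'
import cv2
t=cv2.imread("pics/top0.png")[40:300,140:520];s=cv2.imread("pics/scene0.png")[110:290,150:510]
cv2.imwrite("pics/topc.png",cv2.resize(t,(800,547),interpolation=2));cv2.imwrite("pics/scenec.png",cv2.resize(s,(800,400),interpolation=2))
E
```

```text
(no output)
```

View pics/topc.png

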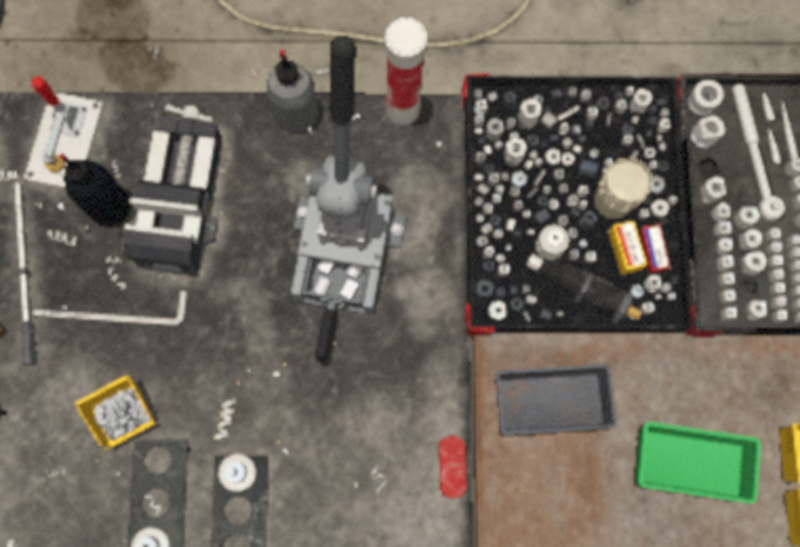

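View pics/scenec.png

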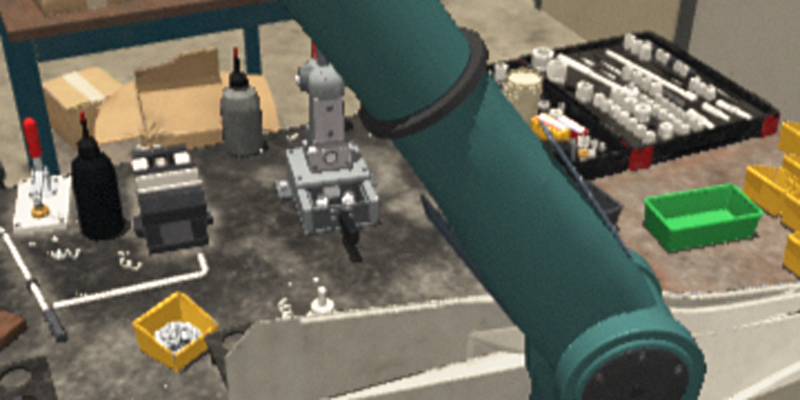

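Top view: the cropper stands at (302,160), with its handle down to about (294,210). There are two candidates for the scrap tray. One is the grey bent-sheet tray at about (406,230), the other the green box at (473,262). The grey one fits the description and the green is the look-alike. I'll confirm it with an enlarged crop that also shows the handle.

```bash
cat > h.py <<'E'
import numpy as np
def ray(f,u,v):
    F=200/np.tan(np.radians(f["fovy"]/2));M=f["camera_from_world"];R=M[:3,:3];o=-R.T@M[:3,3]
    return o,R.T@np.array([(u-f["cx"])/F,(v-f["cy"])/F,1])
def at(f,u,v,z):
    o,d=ray(f,u,v);return o+d*(z-o[2])/d[2]
def px(f,p):
    F=200/np.tan(np.radians(f["fovy"]/2));c=f["camera_from_world"]@np.r_[p,1];return np.array([f["cx"]+F*c[0]/c[2],f["cy"]+F*c[1]/c[2]])
E
python3 - <<'E'
import cv2
t=cv2.imread("pics/top0.png")
a=cv2.resize(t[135:225,265:345],None,fx=6,fy=6,interpolation=2)
b=cv2.resize(t[205:255,370:445],None,fx=4,fy=4,interpolation=2)
import numpy as np
o=np.zeros((540,780,3),np.uint8);o[:,:480]=a;o[:200,480:780]=b
cv2.imwrite("pics/en.png",o)
E
```

```text
(no output)
```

View pics/en.png

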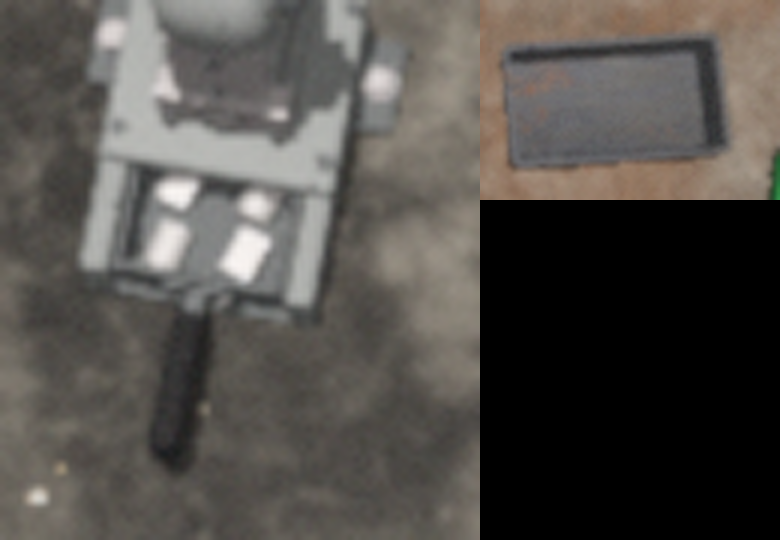

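```bash
python3 - <<'E'
from cell import grab_frame
from h import *
f=grab_frame("top")
P=lambda u,v,z:at(f,265+u/6-.4,135+v/6-.4,z)
e0=P(196,314,46);e1=P(170,462,56);print("handle",e0,e1)
gl=P(80,271,54);gr=P(320,320,54);print("guide",gl,gr, "deck",P(105,155,54),P(330,192,54))
ax=(e0-e1)[:2];print("yaw handle",np.degrees(np.arctan2(ax[1],ax[0])));d=gl-gr;print("yaw base",np.degrees(np.arctan2(-d[0],d[1])),np.linalg.norm(d[:2]))
q=[P(*a,45) for a in()]
S=lambda u,v:at(f,370+(u-480)/4-.4,205+v/4-.4,45)
q=np.array([S(505,48),S(717,38),S(730,152),S(515,165)]);print("scrap",q.round(),q.mean(0),np.linalg.norm(np.diff(q,axis=0),axis=1))
E
```

```text
handle [626.59186949  -2.60510195  46.        ] [552.06242086   8.16771242  56.        ]
guide [645.99007248  53.55177811  54.        ] [622.15654989 -63.12371827  54.        ] deck [704.33663546  42.66238592  54.        ] [686.11488307 -67.65614266  54.        ]
yaw handle -8.224819104372154
yaw base -11.545084601975804 119.0848783574923
scrap [[ 540. -231.   45.]
 [ 548. -385.   45.]
 [ 466. -390.   45.]
 [ 456. -236.   45.]] [ 502.41562867 -310.52967252   45.        ] [153.87509525  82.47905233 154.25716119]
```

The crop confirms the grey bent-sheet tray, centred about (406,230), as the scrap tray. The handle runs from (298,187) to (293,212). Its grip point is near world (588,3), with a yaw of about -10°. Moving in high.

>>> {"method": "apply_moves", "body": {"plan": "100 -36 -34 0 -2;100 -72 -68 0 -4;100 -108 -102 0 -6;100 -144 -136 0 -8;100 -180 -170 0 -10;100 -216 -204 0 -11;100 -252 -238 0 -11;100 -288 -272 0 -11;100 -324 -306 0 -11;100 -360 -340 0 -11", "grip_force": 80}}

```text
time: 1.95
position: [475.4, 227.6, 231.7]
tool_rot: [0.088, 0.996, 0.0, 0.0]
force: [0.8, 0.6, 0.6]
finger_gap: 85.1
grip_force: 0.0
```

```bash
cat >> h.py <<'E'
from scipy.spatial.transform import Rotation as Ro
def shift(s,target):
    R=Ro.from_quat(s["tool_rot"]);return R.inv().apply(np.array(target)-s["position"]).round(1)
def yaws(s):
    m=Ro.from_quat(s["tool_rot"]).as_matrix();return np.degrees([np.arctan2(m[1,0],m[0,0]),np.arctan2(m[1,1],m[0,1])]).round(1),m[2].round(3)
E
python3 - <<'E'
from cell import telemetry
from h import *
s=telemetry.sense();print(s["time"],s["position"],yaws(s),shift(s,[588,3.3,130]),s["joint_pos"].round(2))
E
```

```text
1.95 [475.41153236 227.59388906 231.73631059] (array([169.9,  79.9]), array([-0.001,  0.001, -1.   ])) [-150.2 -201.1  101.7] [-0.57  0.34  0.05  2.05 -0.02  0.74  0.89]
```

>>> {"method": "apply_moves", "body": {"plan": "100 -28 -38 0 0;100 -56 -76 0 0;100 -84 -114 0 0;100 -112 -152 20 0;100 -138 -186 50 0;100 -150 -201 90 0;100 -150 -201 102 0;100 -150 -201 102 0"}}

```text
time: 2.75
position: [585.1, 5.0, 127.3]
tool_rot: [0.089, 0.996, -0.0, -0.003]
force: [0.2, 0.6, -0.1]
finger_gap: 85.2
grip_force: 0.0
```

```bash
python3 - <<'E'
from cell import telemetry,grab_frame
from h import *
import cv2
s=telemetry.sense();print(s["time"],s["position"],yaws(s),shift(s,[588,3.3,21]),s["joint_pos"].round(2))
o=[]
for c,(u,v,w,h) in dict(top=(250,120,100,110),scene=(255,150,100,110)).items():
    f=grab_frame(c);im=f["image"][:,:,::-1].copy()
    g=np.array([588,3.3,40.]);a=np.radians(-10)
    for p in (g,g+[36*np.cos(a),36*np.sin(a),0],g-[36*np.cos(a),36*np.sin(a),-5]):
        q=px(f,p);print(c,q.round(1))
        if c=="scene":cv2.circle(im,tuple(int(x) for x in q.round()),0,(0,0,255),-1)
    o.append(cv2.resize(im[v:v+h,u:u+w],(400,440),interpolation=2))
cv2.imwrite("pics/app.png",np.hstack(o))
E
```

```text
2.75 [585.13732784   5.01701192 127.26609426] (array([169.8,  79.8]), array([ 0.005, -0.001, -1.   ])) [ -3.7  -1.1 106.3] [-0.14  0.56  0.07  2.01 -0.07  0.59  1.38]
top [295.2 200.3]
top [297.5 188.4]
top [292.7 212. ]
scene [308.3 211.5]
scene [305.9 205.4]
scene [310.8 216.5]
```

View pics/app.png

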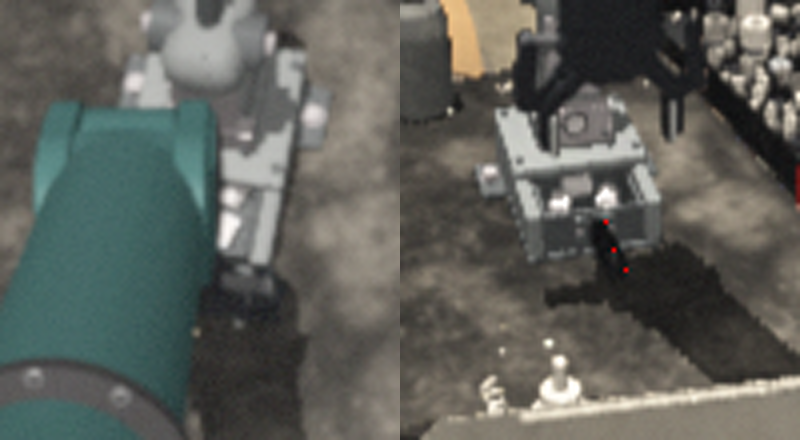

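The scene view has my predicted handle points lying on the handle at about (308,211), and the fingers straddle it. Descending and closing.

>>> {"method": "apply_moves", "body": {"plan": "100 -1 0 40 0;100 -1 0 80 0;100 -1 0 106 0;100 -1 0 106 0;60 -1 0 106 0;0 -1 0 106 0;0 -1 0 106 0;0 -1 0 106 0;0 -1 0 106 0;0 -1 0 106 0", "grip_force": 100}}

```text
time: 3.85
position: [589.0, 6.0, 24.4]
tool_rot: [0.088, 0.996, 0.001, 0.001]
force: [-1.0, 0.8, 6.2]
finger_gap: 14.9
grip_force: 97.2
```

```bash
python3 - <<'E'
from cell import telemetry
from h import *
s=telemetry.sense();print(s["time"],s["position"],yaws(s),s["finger_gap"],s["grip_force"],s["force"],s["moment"])
E
```

```text
3.85 [589.03596892   5.95956626  24.35986957] (array([169.9,  79.9]), array([-0.002,  0.001, -1.   ])) 14.927691503221535 97.19095587730408 [-1.03264363  0.8372327   6.15135409] [ 0.4040671  -0.03578167  0.17795463]
```

>>> {"method": "apply_moves", "body": {"plan": "0 3 0 -1 0;0 9 0 -1 0;0 18 0 -1 0;0 29 0 -1 0;0 41 0 -1 0;0 53 0 -1 0;0 65 0 -1 0;0 76 0 -1 0;0 83 0 -1 0;0 86 0 -1 0"}}

```text
time: 4.85
position: [502.0, 19.9, 24.3]
tool_rot: [0.088, 0.996, -0.0, -0.0]
force: [2.7, 1.3, 0.7]
finger_gap: 14.5
grip_force: 97.5
```

```bash
python3 - <<'E'
from cell import telemetry
from h import *
s=telemetry.sense();print(s["time"],s["position"],yaws(s),s["finger_gap"],s["grip_force"],s["force"],s["moment"])
E
```

```text
4.85 [502.03266608  19.94979376  24.32348472] (array([169.9,  79.9]), array([ 0.001, -0.   , -1.   ])) 14.466054864965146 97.51984119415283 [2.6920718  1.31501785 0.74942874] [ 0.40433422 -0.72355141  0.20085509]
```

>>> {"method": "apply_moves", "body": {"plan": "0 0 0 -2 0;0 0 0 -6 0;0 0 0 -12 0;0 0 0 -20 0;0 0 0 -30 0;0 0 0 -40 0;0 0 0 -48 0;0 0 0 -54 0;0 0 0 -58 0;0 0 0 -60 0"}}

```text
time: 5.85
position: [503.3, 19.6, 84.8]
tool_rot: [0.089, 0.996, -0.0, 0.0]
force: [0.1, -0.1, -3.5]
finger_gap: 14.4
grip_force: 97.2
```

```bash
python3 - <<'E'
from cell import telemetry,grab_frame
from h import *
import cv2
s=telemetry.sense();print(s["time"],s["position"],yaws(s),s["finger_gap"],s["grip_force"],s["force"],s["moment"])
f=grab_frame("scene");g=grab_frame("top")
cv2.imwrite("pics/lift.png",np.hstack([cv2.resize(f["image"][130:250,250:350,::-1],(400,480),interpolation=2),cv2.resize(g["image"][130:250,255:355,::-1],(400,480),interpolation=2)]))
E
```

```text
5.85 [503.28326767  19.60442803  84.84485185] (array([169.8,  79.8]), array([-0.001, -0.   , -1.   ])) 14.362995514097934 97.16715931892395 [ 0.13593638 -0.1326471  -3.47484824] [ 0.01942094  0.2606591  -0.03662873]
```

View pics/lift.png

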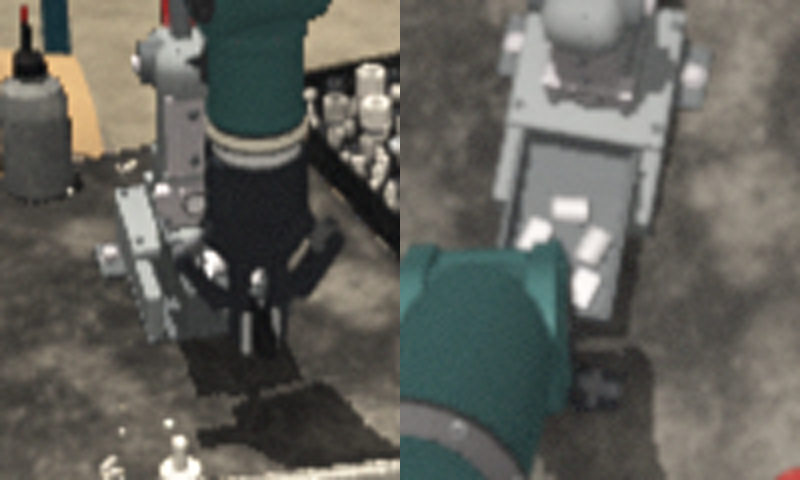

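The tray is out, held level and clear of the deck. Four bar ends show at about (398,183), (405,191), (402,201) and (388,189), and the fifth is hidden under the arm. Lifting to pour height.

>>> {"method": "apply_moves", "body": {"plan": "0 0 0 -4 0;0 2 0 -14 0;0 6 0 -30 0;0 10 0 -48 0;0 14 0 -66 0;0 18 0 -85 0;0 22 0 -104 0;0 25 0 -122 0;0 27 0 -135 0;0 28 0 -142 0"}}

```text
time: 6.95
position: [475.5, 25.0, 227.8]
tool_rot: [0.088, 0.996, 0.0, 0.001]
force: [0.7, 0.0, -3.0]
finger_gap: 14.2
grip_force: 97.3
```

```bash
python3 - <<'E'
from cell import telemetry
from h import *
s=telemetry.sense();print(s["time"],s["position"],yaws(s),s["force"],s["moment"],shift(s,[496.6,-202,228]),s["joint_pos"].round(2))
E
```

```text
6.95 [475.47192882  24.99818373 227.78686057] (array([169.9,  79.9]), array([-0.002,  0.001, -1.   ])) [ 0.70511509  0.00529747 -3.02493427] [0.05019563 0.2518051  0.0192626 ] [ -60.7 -219.7   -0.3] [-0.24  0.29  0.11  2.16 -0.05  0.69  1.3 ]
```

>>> {"method": "apply_moves", "body": {"plan": "0 -1 -3 0 1;0 -3 -9 0 3;0 -5 -18 0 6;0 -8 -30 0 10;0 -12 -43 0 15;0 -16 -57 0 20;0 -20 -71 0 25;0 -24 -85 0 30;0 -28 -99 0 35;0 -31 -113 0 40"}}

```text
time: 7.95
position: [486.0, -93.3, 225.6]
tool_rot: [0.427, 0.904, -0.001, -0.0]
force: [0.2, -0.2, -3.2]
finger_gap: 14.4
grip_force: 97.3
```

```bash
python3 - <<'E'
from cell import telemetry
from h import *
s=telemetry.sense();print(s["time"],s["position"],yaws(s),s["force"],s["moment"],shift(s,[496.6,-202,228]),s["joint_pos"].round(2))
E
```

```text
7.95 [485.95438735 -93.32350282 225.57494737] (array([129.5,  39.5]), array([ 0.   , -0.001, -1.   ])) [ 0.20682432 -0.20372979 -3.18029503] [ 0.12908207  0.15415494 -0.00175649] [-90.7 -60.9  -2.4] [-0.15  0.32  0.31  2.13 -0.15  0.71  0.95]
```

>>> {"method": "apply_moves", "body": {"plan": "0 -12 -8 -1 5;0 -24 -16 -2 10;0 -36 -24 -2 15;0 -48 -32 -2 20;0 -59 -40 -2 25;0 -69 -47 -2 29;0 -78 -53 -2 32;0 -85 -57 -2 34;0 -89 -60 -2 36;0 -90 -61 -2 36.5"}}

```text
time: 8.95
position: [497.2, -200.5, 228.2]
tool_rot: [0.687, 0.727, -0.0, 0.0]
force: [0.3, 0.3, -3.0]
finger_gap: 14.8
grip_force: 97.3
```

```bash
python3 - <<'E'
from cell import telemetry,grab_frame
from h import *
import cv2
s=telemetry.sense();print(s["time"],s["position"],yaws(s),s["force"],s["moment"],shift(s,[496.6,-202,228]),s["joint_pos"].round(2))
f=grab_frame("scene");g=grab_frame("top")
cv2.imwrite("pics/over.png",np.hstack([cv2.resize(f["image"][90:240,340:490,::-1],(400,400),interpolation=2),cv2.resize(g["image"][130:280,310:460,::-1],(400,400),interpolation=2)]))
E
```

```text
8.95 [ 497.16408754 -200.50265686  228.15162996] (array([93.3,  3.3]), array([-0., -0., -1.])) [ 0.29294574  0.29563766 -3.02370329] [ 0.30345547  0.00464432 -0.0241484 ] [-1.5 -0.6  0.2] [-0.07  0.39  0.49  2.05 -0.26  0.76  0.64]
```

View pics/over.png

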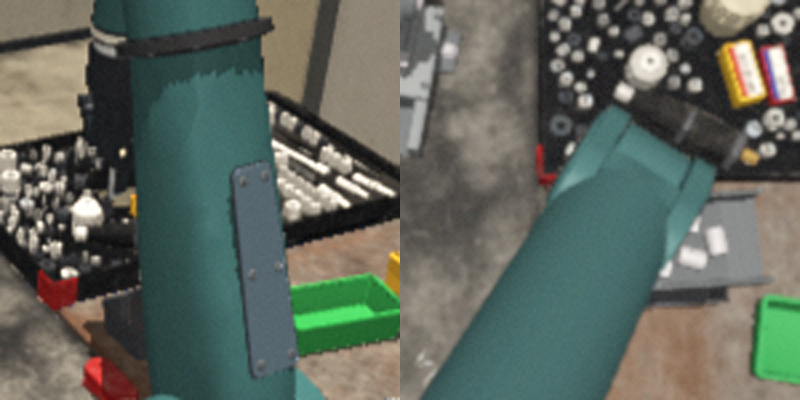

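The level laden tray is over the scrap tray, with three bar ends showing at about (425,220) in the top view. The moves can't tilt the tool, so I'll ease the grip and let the nose-heavy tray pivot in the pads in stages, reading its tilt from the moment.

>>> {"method": "apply_moves", "body": {"plan": "0 0 0 0 0;0 0 0 0 0", "grip_force": 45}}

```text
time: 9.25
position: [497.3, -199.3, 228.3]
tool_rot: [0.686, 0.728, 0.0, -0.0]
force: [0.4, -0.1, -3.3]
finger_gap: 14.4
grip_force: 97.3
```

```bash
cat >st.py <<'E'
from cell import telemetry
from h import *
s=telemetry.sense();print(s["time"],s["position"].round(1),s["finger_gap"],s["grip_force"],s["force"].round(2),s["moment"].round(3))
E
python3 st.py
```

```text
9.25 [ 497.3 -199.3  228.3] 14.408317749725951 97.29614496231079 [ 0.38 -0.13 -3.31] [0.246 0.002 0.003]
```

>>> {"method": "apply_moves", "body": {"plan": "0 0 0 0 0;1 0 0 0 0", "grip_force": 45}}

```text
time: 9.45
position: [497.2, -199.6, 228.4]
tool_rot: [0.686, 0.728, 0.0, 0.0]
force: [0.2, -0.7, -3.9]
finger_gap: 14.0
grip_force: 97.2
```

```bash
python3 st.py
```

```text
9.45 [ 497.2 -199.6  228.4] 14.017200421257193 97.17425107955933 [ 0.23 -0.7  -3.94] [ 0.295  0.013 -0.019]
```

>>> {"method": "apply_moves", "body": {"plan": "12 0 0 0 0;12 0 0 0 0", "grip_force": 40}}

```text
time: 9.65
position: [497.2, -199.9, 228.4]
tool_rot: [0.686, 0.728, 0.0, 0.0]
force: [0.2, 0.0, -2.7]
finger_gap: 14.4
grip_force: 97.3
```

```bash
python3 st.py
```

```text
9.65 [ 497.2 -199.9  228.4] 14.36851105303701 97.27192282676697 [ 0.21  0.04 -2.74] [ 0.209  0.05  -0.016]
```

>>> {"method": "apply_moves", "body": {"plan": "15 0 0 0 0;15 0 0 0 0", "grip_force": 40}}

```text
time: 9.85
position: [497.2, -199.9, 228.3]
tool_rot: [0.686, 0.728, 0.0, 0.0]
force: [1.1, -0.4, -3.2]
finger_gap: 14.6
grip_force: 97.2
```

```bash
python3 st.py
```

```text
9.85 [ 497.2 -199.9  228.3] 14.603527472491514 97.19463229179382 [ 1.12 -0.41 -3.23] [0.23  0.076 0.015]
```

>>> {"method": "apply_moves", "body": {"plan": "17 0 0 0 0", "grip_force": 40}}

```text
time: 9.95
position: [497.2, -199.9, 228.3]
tool_rot: [0.686, 0.728, -0.0, 0.0]
force: [1.1, 0.2, -3.4]
finger_gap: 15.0
grip_force: 73.0
```

```bash
python3 st.py
```

```text
9.95 [ 497.2 -199.9  228.3] 15.001196232997545 72.95374631881714 [ 1.13  0.24 -3.42] [ 0.225  0.016 -0.016]
```

Opening to 17% eases the force, so the position command sets it near contact. Continuing in single rows.

>>> {"method": "apply_moves", "body": {"plan": "17 0 0 0 0"}}

```text
time: 10.05
position: [497.2, -200.0, 228.3]
tool_rot: [0.686, 0.728, -0.0, 0.0]
force: [0.6, 0.2, -3.6]
finger_gap: 14.6
grip_force: 73.1
```

```bash
python3 st.py
```

```text
10.05 [ 497.2 -200.   228.3] 14.60123410806195 73.09214472770691 [ 0.63  0.18 -3.6 ] [ 0.253  0.042 -0.034]
```

>>> {"method": "apply_moves", "body": {"plan": "17.5 0 0 0 0;17.5 0 0 0 0"}}

```text
time: 10.25
position: [497.2, -199.9, 228.3]
tool_rot: [0.686, 0.728, 0.0, 0.0]
force: [-0.2, 0.2, -2.8]
finger_gap: 14.9
grip_force: 52.5
```

```bash
python3 st.py
```

```text
10.25 [ 497.2 -199.9  228.3] 14.910533590139314 52.51644551753998 [-0.22  0.19 -2.79] [0.251 0.014 0.007]
```

>>> {"method": "apply_moves", "body": {"plan": "17.8 0 0 0 0;17.8 0 0 0 0"}}

```text
time: 10.45
position: [497.2, -199.9, 228.3]
tool_rot: [0.686, 0.728, -0.0, -0.0]
force: [0.9, -0.8, -2.5]
finger_gap: 15.6
grip_force: 39.6
```

```bash
cat >>st.py <<'E'
from cell import grab_frame
import cv2
f=grab_frame("top");im=f["image"][150:270,370:470,::-1]
cv2.imwrite(f"pics/t{s['time']:.2f}.png",im)
# bright (bar-end) pixels and lip extent as a cheap tilt watch
import glob
ps=sorted(glob.glob("pics/t[0-9]*.png"),key=lambda p:float(p[6:-4]))
if len(ps)>1:
    d=np.abs(cv2.imread(ps[-1]).astype(int)-cv2.imread(ps[-2])).max(2)>40;print("changed px",d.sum())
E
python3 st.py
```

```text
10.45 [ 497.2 -199.9  228.3] 15.608868713964664 39.59167420864105 [ 0.87 -0.77 -2.48] [ 0.221  0.02  -0.06 ]
```

>>> {"method": "apply_moves", "body": {"plan": "18 0 0 0 0"}}

```text
time: 10.6
position: [497.2, -199.9, 228.3]
tool_rot: [0.686, 0.728, -0.0, -0.0]
force: [-0.5, 0.3, -3.7]
finger_gap: 15.6
grip_force: 31.0
```

```bash
python3 st.py
```

```text
10.6 [ 497.2 -199.9  228.3] 15.587279603088477 30.957012176513672 [-0.53  0.27 -3.75] [0.298 0.08  0.031]
changed px 0
```

>>> {"method": "apply_moves", "body": {"plan": "18.2 0 0 0 0"}}

```text
time: 10.75
position: [497.2, -199.9, 228.4]
tool_rot: [0.686, 0.728, 0.0, 0.0]
force: [0.6, 0.1, -3.2]
finger_gap: 15.4
grip_force: 22.5
```

```bash
python3 st.py
```

```text
10.75 [ 497.2 -199.9  228.4] 15.424079326271155 22.480337619781494 [ 0.63  0.13 -3.22] [ 0.254 -0.018 -0.027]
changed px 6
```

>>> {"method": "apply_moves", "body": {"plan": "18.3 0 0 0 0"}}

```text
time: 10.9
position: [497.3, -200.0, 228.4]
tool_rot: [0.686, 0.728, -0.0, 0.0]
force: [0.0, 0.2, -3.0]
finger_gap: 15.8
grip_force: 18.3
```

```bash
python3 st.py
```

```text
10.9 [ 497.3 -200.   228.4] 15.840321494219697 18.332363069057465 [ 0.04  0.16 -3.  ] [ 0.2   -0.016  0.029]
changed px 208
```

>>> {"method": "apply_moves", "body": {"plan": "18.3 0 0 0 0"}}

```text
time: 11.05
position: [497.2, -199.9, 228.3]
tool_rot: [0.686, 0.728, 0.0, -0.0]
force: [-0.4, -0.2, -3.0]
finger_gap: 15.8
grip_force: 19.3
```

```bash
python3 st.py; python3 - <<'E'
import cv2,glob,numpy as np
ps=sorted(glob.glob("pics/t[0-9]*.png"),key=lambda p:float(p[6:-4]))
cv2.imwrite("pics/m1.png",np.hstack([cv2.resize(cv2.imread(p),(400,480),interpolation=2) for p in (ps[0],ps[-1])]))
E
```

```text
11.05 [ 497.2 -199.9  228.3] 15.763983325053376 19.260724782943726 [-0.45 -0.2  -2.96] [ 0.269 -0.039 -0.044]
changed px 324
```

View pics/m1.png

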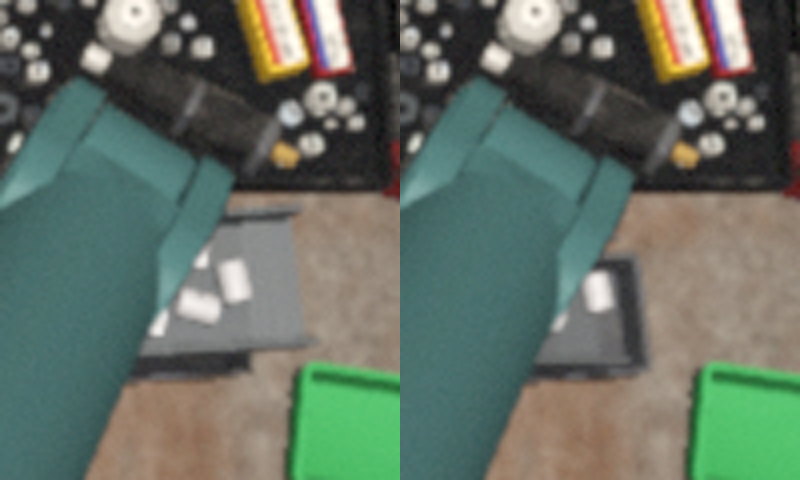

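The tray swung nose-down. Two bar ends show in the scrap tray at about (419,222) and (409,230), with the rest hidden by the arm. Letting it settle, then firming the grip.

>>> {"method": "apply_moves", "body": {"plan": "18.3 0 0 0 0;17.6 0 0 0 0;17 0 0 0 0;17 0 0 0 0", "grip_force": 80}}

```text
time: 11.5
position: [497.4, -200.1, 228.5]
tool_rot: [0.686, 0.728, 0.0, 0.0]
force: [0.0, -0.2, -1.3]
finger_gap: 15.4
grip_force: 41.5
```

```bash
python3 st.py; python3 - <<'E'
from cell import telemetry,grab_frame,find_in
from h import *
import cv2
F=[]
for c in("scene","top"):
    for i in range(3):
        f=grab_frame(c);s=telemetry.sense();F.append(np.r_[s["force"],s["moment"]])
    cv2.imwrite(f"pics/{c}_p.png",f["image"][:,:,::-1])
    for q in("tray_grip","tray_lip","scrap_tray","bar_end_0_center","bar_end_1_center"):
        print(c,q,[(np.round(d["box"],1).tolist(),round(d["p"],2)) for d in find_in(c,q)[:6]])
    for n,p in dict(grip=[497,-200,247],lip60=[500.5,-266,87],lip90=[498,-177,75]).items():print(n,px(f,p).round())
print(np.mean(F,0).round(3),s["grip_force"])
E
```

```text
11.5 [ 497.4 -200.1  228.5] 15.373529769562523 41.472705602645874 [ 0.05 -0.19 -1.32] [0.084 0.007 0.055]
changed px 245
scene tray_grip [([369.4, 146.8, 23.4, 32.3], 0.49), ([381.0, 200.7, 16.3, 26.5], 0.24)]
scene tray_lip [([179.7, 226.0, 64.8, 20.2], 0.64), ([373.9, 149.8, 19.2, 28.0], 0.58), ([374.2, 223.4, 17.8, 18.5], 0.54)]
scene scrap_tray [([377.9, 199.2, 18.7, 25.0], 0.59)]
scene bar_end_0_center [([374.4, 146.4, 19.4, 30.3], 0.69)]
scene bar_end_1_center []
grip [382. 155.]
lip60 [395. 195.]
lip90 [371. 204.]
top tray_grip []
top tray_lip [([402.5, 232.9, 12.7, 10.4], 0.39)]
top scrap_tray [([412.0, 213.0, 19.3, 30.0], 0.91), ([441.3, 246.4, 64.0, 32.5], 0.82), ([417.9, 233.6, 10.6, 9.0], 0.57)]
top bar_end_0_center [([420.8, 225.5, 7.4, 10.5], 0.47)]
top bar_end_1_center [([416.3, 235.6, 11.8, 4.4], 0.36)]
grip [374. 222.]
lip60 [391. 229.]
lip90 [358. 230.]
[ 1.040e-01  1.340e-01 -2.129e+00  1.050e-01  1.900e-02 -2.000e-03] 41.47248029708862
```

```bash
python3 - <<'E'
import cv2,numpy as np
a=cv2.imread("pics/scene_p.png")[120:240,340:440];b=cv2.imread("pics/top_p.png")[180:280,370:470]
cv2.imwrite("pics/m2.png",np.hstack([cv2.resize(a,(400,480),interpolation=2),cv2.resize(b,(400,480),interpolation=2)]))
E
```

```text
(no output)
```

View pics/m2.png

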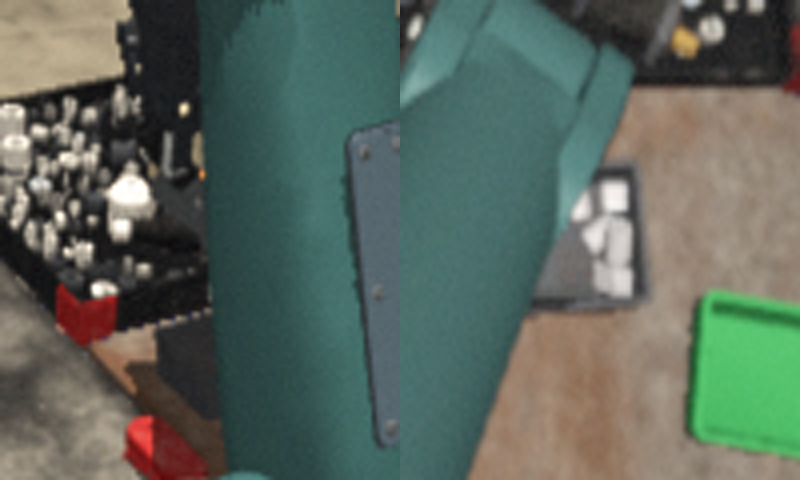

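```bash
python3 - <<'E'
from cell import telemetry,grab_frame
from h import *
M=[]
for i in range(24):
    f=grab_frame("top");s=telemetry.sense();M.append(np.r_[s["force"],s["moment"]])
M=np.array(M);print(M.mean(0).round(3),(M.std(0)/24**.5).round(3),s["time"])
n=np.array([.055,-1,0]);l=np.array([1,.055,0])
for t in (40,50,60,70,80):
    r=np.radians(t);a=172*np.cos(r)-23*np.sin(r);z=-172*np.sin(r)-23*np.cos(r)
    p=np.array([497.4,-200,247.5])+a*n+[0,0,z]
    print(t,p.round(),[(( px(f,p+k*l)-[370,180])*[4,4.8]+[400,0]).round() for k in(-42,42)])
E
```

```text
[ 0.02  -0.091 -2.157  0.09   0.017 -0.004] [0.097 0.124 0.095 0.005 0.004 0.006] 13.55
40 [ 504. -317.  119.] [array([571., 296.]), array([560., 148.])]
50 [ 503. -293.  101.] [array([531., 301.]), array([520., 155.])]
60 [ 501. -266.   87.] [array([488., 305.]), array([478., 161.])]
70 [ 499. -237.   78.] [array([444., 309.]), array([435., 165.])]
80 [ 498. -207.   74.] [array([400., 312.]), array([392., 169.])]
```

```bash
python3 - <<'E'
from cell import telemetry,grab_frame
from h import *
import cv2
f=grab_frame("top");s=telemetry.sense();print(s["grip_force"],s["finger_gap"],s["position"])
n=np.array([.055,-1,0]);l=np.array([1,.055,0])
im=f["image"]
for t in (45,50,55,60,65):
    r=np.radians(t);x,zz=172,2;a=x*np.cos(r)+zz*np.sin(r);z=-x*np.sin(r)+zz*np.cos(r)
    q=px(f,np.array([497.4,-200,247.5])+a*n-42*l+[0,0,z]);print(t,q.round(1))
for v in (236,238,240,242,244):print(v,im[v,396:424:2].tolist())
E
```

```text
41.47410750389099 15.331190318720584 [ 497.19309076 -199.89524402  228.30384643]
45 [415.8 241.4]
50 [410.9 241.9]
55 [405.8 242.4]
60 [400.6 242.9]
65 [395.4 243.3]
236 [[69, 103, 100], [64, 98, 96], [60, 94, 92], [57, 89, 87], [61, 87, 84], [109, 113, 113], [112, 114, 114], [112, 108, 106], [113, 108, 105], [106, 105, 103], [113, 105, 106], [147, 143, 140], [189, 183, 181], [192, 188, 186]]
238 [[68, 102, 100], [65, 98, 96], [64, 95, 91], [61, 90, 89], [81, 93, 92], [112, 113, 116], [113, 114, 115], [108, 103, 101], [112, 106, 103], [106, 102, 102], [109, 104, 103], [148, 144, 141], [189, 184, 182], [189, 186, 183]]
240 [[68, 98, 99], [61, 97, 95], [60, 92, 91], [54, 80, 81], [94, 100, 100], [99, 101, 101], [103, 103, 102], [98, 100, 100], [99, 100, 98], [95, 95, 96], [100, 100, 97], [110, 105, 106], [154, 150, 146], [172, 168, 165]]
242 [[64, 99, 98], [59, 92, 90], [57, 86, 83], [50, 72, 74], [61, 61, 62], [55, 56, 55], [59, 62, 56], [60, 61, 60], [67, 68, 69], [89, 89, 91], [88, 89, 91], [100, 99, 100], [98, 96, 99], [97, 96, 100]]
244 [[62, 98, 94], [56, 91, 90], [60, 86, 84], [71, 76, 77], [78, 75, 74], [82, 76, 74], [80, 73, 70], [79, 68, 64], [98, 92, 93], [102, 95, 94], [102, 95, 92], [99, 90, 85], [88, 79, 75], [87, 75, 67]]
```

The top view shows all five bar ends at the far end of the scrap tray, and the measured weight has dropped by about 0.1 kg. Moment and picture put the tilt at about 52°. I'll ease the grip a little more to get it steeper.

>>> {"method": "apply_moves", "body": {"plan": "17.5 0 0 0 0;17.7 0 0 0 0;17.7 0 0 0 0"}}

```text
time: 13.9
position: [497.2, -199.9, 228.3]
tool_rot: [0.686, 0.728, 0.0, 0.0]
force: [-0.3, 0.6, -2.0]
finger_gap: 15.5
grip_force: 41.5
```

```bash
cat >w.py <<'E'
from cell import telemetry,grab_frame
from h import *
M=[]
for i in range(6):
    f=grab_frame("top");s=telemetry.sense();M.append(np.r_[s["force"],s["moment"]])
print(np.mean(M,0).round(3),s["grip_force"],s["finger_gap"],s["time"])
for v in(238,242):print(v,f["image"][v,400:416].sum(1).tolist())
E
python3 w.py
```

```text
[ 0.215 -0.066 -2.379  0.09  -0.027 -0.015] 41.47418439388275 15.440371097618387 14.2
238 [241, 239, 227, 234, 268, 328, 347, 351, 340, 329, 311, 312, 324, 312, 315, 310]
242 [233, 228, 199, 190, 169, 187, 189, 181, 184, 178, 182, 196, 208, 216, 258, 269]
```

>>> {"method": "apply_moves", "body": {"plan": "18.3 0 0 0 0;18.4 0 0 0 0;18.4 0 0 0 0"}}

```text
time: 14.5
position: [497.2, -199.9, 228.3]
tool_rot: [0.686, 0.728, -0.0, 0.0]
force: [0.2, 0.1, -1.9]
finger_gap: 15.8
grip_force: 15.2
```

```bash
python3 w.py
```

```text
[ 0.034  0.296 -2.182  0.068  0.005  0.007] 15.22266536951065 15.440698077782963 14.8
238 [250, 242, 219, 222, 271, 326, 340, 340, 344, 330, 307, 319, 310, 310, 310, 303]
242 [230, 217, 193, 185, 180, 183, 163, 176, 173, 175, 172, 186, 210, 222, 254, 262]
```

>>> {"method": "apply_moves", "body": {"plan": "18.52 0 0 0 0;18.52 -40 0 0 0;17.8 -42 0 0 0;17 -42 0 0 0"}}

```text
time: 15.2
position: [499.4, -243.4, 228.5]
tool_rot: [0.687, 0.727, -0.0, 0.0]
force: [0.3, 0.6, -2.9]
finger_gap: 15.2
grip_force: 42.1
```

```bash
python3 w.py
```

```text
[ 2.280e-01  2.700e-01 -2.253e+00  6.800e-02 -1.000e-03  1.300e-02] 42.06608176231384 15.744194061269052 15.5
238 [304, 307, 294, 293, 298, 294, 299, 297, 285, 298, 298, 295, 296, 291, 287, 285]
242 [303, 297, 297, 302, 294, 299, 296, 290, 296, 298, 284, 289, 288, 282, 278, 273]
```

```bash
python3 - <<'E'
from cell import grab_frame
from h import *
import cv2
f=grab_frame("top");im=f["image"][190:270,370:470,::-1];cv2.imwrite("pics/m3.png",cv2.resize(im,(800,600),interpolation=2)[:, :])
n=np.array([.055,-1,0]);l=np.array([1,.055,0])
for t in (50,55,60,65,70,80):
    r=np.radians(t);o=[]
    for x,zz in((172,2),(172,-23)):
      a=x*np.cos(r)+zz*np.sin(r);z=-x*np.sin(r)+zz*np.cos(r)
      o.append(((px(f,np.array([499.4,-243,247.5])+a*n-42*l+[0,0,z])-[370,190])*[8,7.5]).round())
    print(t,o)
E
```

```text
50 [array([455., 384.]), array([387., 390.])]
55 [array([413., 388.]), array([344., 394.])]
60 [array([371., 391.]), array([300., 397.])]
65 [array([328., 395.]), array([256., 400.])]
70 [array([284., 398.]), array([212., 403.])]
80 [array([197., 404.]), array([124., 408.])]
```

View pics/m3.png

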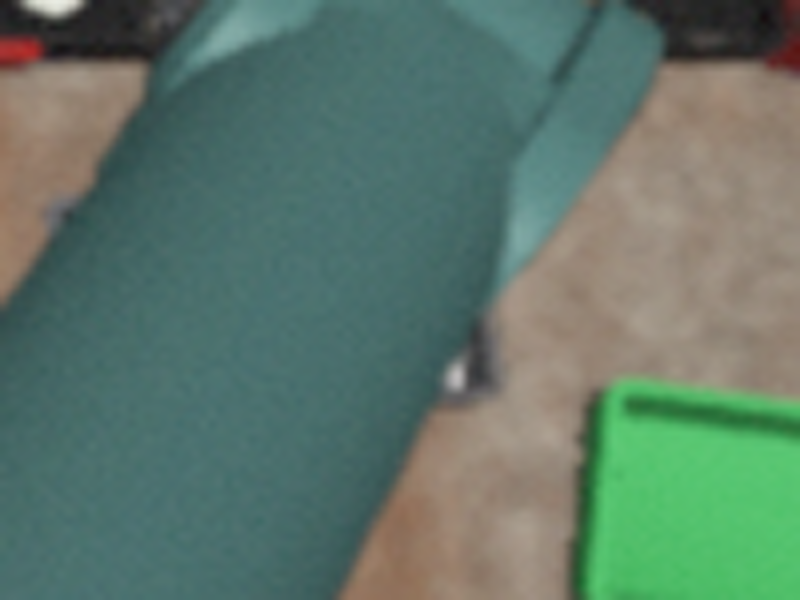

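The arm now hides the catch tray. The scrap tray's corners, at about (378,218) and (431,241), have not moved. I'll judge the tilt by an averaged moment.

```bash
python3 - <<'E'
from cell import telemetry,grab_frame
import numpy as np
M=[]
for i in range(24):
    grab_frame("top");s=telemetry.sense();M.append(np.r_[s["force"],s["moment"]])
print(np.mean(M,0).round(3),s["time"])
E
```

```text
[ 0.037  0.197 -2.166  0.049 -0.     0.005] 16.75
```

The moment is down to about 0.05 N m, which means roughly 65° nose-down with the lip over the middle of the scrap tray. Firming the grip.

>>> {"method": "apply_moves", "body": {"plan": "0 0 0 0 0;0 0 0 0 0;0 0 0 0 0;0 0 0 0 0;0 0 0 0 0;0 0 0 0 0", "grip_force": 80}}

```text
time: 17.35
position: [499.7, -241.8, 228.3]
tool_rot: [0.686, 0.728, 0.0, -0.0]
force: [-0.4, 0.9, -2.7]
finger_gap: 14.8
grip_force: 77.9
```

```bash
python3 w.py; python3 -c "
from cell import bot
print(bot.hand_in())"
```

```text
[-0.098  0.232 -2.252  0.004 -0.029  0.008] 77.88853526115417 15.259821981265505 17.65
238 [293, 303, 300, 304, 304, 290, 297, 301, 298, 301, 297, 297, 295, 292, 291, 286]
242 [295, 292, 308, 306, 296, 291, 289, 302, 286, 298, 295, 285, 284, 287, 275, 283]
the job is handed in; nothing more can be done
None
```

Job handed in at about 17.7 s: all five bar ends were seen in the grey scrap tray, and the catch tray is held at 78 N, clear above it and nose-down by an estimated 65° or more. That tilt comes from the wrist moment (the arm hid the tray at the end), and the last short reading, near zero, suggests it may be steeper still.

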